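# Set and lock the strip thicknesser

### The arm

A 6-joint arm with a two-finger parallel gripper is mounted at the origin on the work surface. World frame = base frame: x ahead of the robot, y to its left, z up, the work surface at z = 0. Lengths are in m, angles in rad, forces in N, time in s.
With the tool pointing down it reaches from about 0.375 to 0.9 m from the base axis. Payload 3.1 kg.
Tool frame: the origin (TCP) lies on the centre line of the jaws, within the pads' length; the fingertips stand 19 mm ahead of it and the grasp point (between the pads) is the TCP; z points along the fingers, y is the line along which they close (so a half turn about z gives the same grasp; the last joint's range is limited). The gripper opens to 85 mm and grips with 20 to 120 N. Pads are 22 mm wide; open, the fingers measure 114 mm over their backs; the gripper's body (76 mm by 85 mm) begins 54 mm behind the grasp point. The pads swing forward as they close: fully open they stand 13 mm farther back than shut.
Start: joints at [-1.308, 0.527, 1.433, -0, 1.181, -0.178], TCP at [0.267, -0.565, 0.226] pointing down, gripper open.
Joint ranges: [-3.08, 3.08], [-0.75, 2.2], [0.22, 2.44], [-1.43, 4.57], [0, 2.65], [-2.85, 2.85]. Speed limits (rad/s): [2.79, 2.79, 3.14, 3.14, 3.14, 3.14].

### API

Orientations are given as a unit quaternion [x, y, z, w].
In Python, from station import manip gives the robot as it stands.
- The arm moves only by the tool servo_tool, never from a script. Its argument "rows" is a list that holds one entry, the list of rows, each a list of 7 numbers: the turn, a rotation vector about the tool's x, y, z in degrees, then the shift along the tool's x, y, z in m, then the gripper command: -1 is shut, 1 is fully open, values between are in proportion. In form: [[[wx, wy, wz, tx, ty, tz, jaw], ...]]. A call has 1 to 8 rows; each row shifts and turns the commanded pose from where the row before left it, along the tool's axes as they then stand; what a row does not reach is not made up. A row lasts 1/12 s, in which the tool goes at most 41.7 mm and 7.16 degrees, less where a joint would pass 70% of its speed; a pose out of reach is approached as far as the arm can. A call is refused whole if a number of a shift passes 0.0417 or a number of a turn 7.16, either way. A call with a gripper value outside its range is refused whole. The fingers move at their own pace and stop on an object; "squeeze" is the grip in N (left out, the last holds). Time passes only in rows, so rows that do not move let the fingers close. It gives the time, the measured TCP pose, the force, the opening and the grip force at its end, in the units of the state.
- manip.sense(): the state, without advancing time (a new reading comes with each control period).
- manip.snapshot(name): name is "scene" or "top" or "wrist"; returns the picture (420x560x3 uint8, blue, green, red); there is no depth.
- manip.camera_info(name): a dict with "K" (3x3 intrinsics, pixels), "k1" (the pictures are not rectified: a ray, as slopes to the right and down, at radius r is drawn at 1 + k1 r^2 times it, then the intrinsics apply), "camera_from_world" (4x4, takes a point from world to camera coordinates). Camera axes: x right, y down, z forward; pixel columns grow to the right and rows downward; lengths in m; the calibration is good to about 2 mm. A picture is of the moment at which its call begins: read the wrist's pose just before it. camera_info takes no time and is no camera call; for the wrist camera it gives the pose at the moment of the call.
- manip.sign_off(): hands the job in; it is judged then, once.
The state is a dict: "t": time; "q": joint angles; "qd": joint speeds; "tau": joint torques, N m; "tcp_pos": TCP position; "tool_rot": TCP orientation; "force": force on the tool from outside, world axes, zero at the start; "ft_torque": the same for the moment, N m; "finger_gap": opening from 0.0 (shut) to 1.0 (fully open); "gripper_force": force on a finger pad.
Only numpy, scipy, OpenCV 4.12 (cv2) and the standard library are available. Lean on these libraries where they do the work, as an engineer would, in place of code of your own. Each camera call takes 0.05 s, during which the arm holds its last target. There are 200 camera calls.

### The job

Set the bamboo-strip thicknesser for the finishing pass: turn the black knob on top until the white line on it points at the one long, thick mark of the scale plate, then turn the steel lock ring under the knob clockwise until it is firmly tight, without forcing it and without losing the setting. Leave the other things on the bench where they are.

Things in the scene. Friction and masses are not known exactly. Their poses are not given: they have to be found in the camera images.
- thicknesser: Bench machine that planes bamboo strip to thickness: grey cast frame, two columns and a crosshead on a wooden board 240 x 300 x 18 mm, fixed to the bench, turned by up to 0.5 rad. Origin: centre of the board's underside; z up; x along the strip; columns at y = +-80 mm. On the crosshead, about one upright axis (x = y = 0), from below: scale plate, boss, lock ring, knob
- setting_knob (a joint): Angle of the knob from the wanted setting, rad: 0 when its white line points at the long mark, growing clockwise (seen from above). It starts 0.6 to 1.7 rad short of the mark, so it must turn clockwise. It turns stiffly (about 0.1 N m) and stays where it is left; when the lock ring is tight it is clamped
- knob_mid (a point): Middle of the knob's grip, on its axis, 158 mm above the bench: an upright black knurled cylinder, diameter 34 mm, from 144 to 168 mm above the bench; its underside is 6 mm above the lock ring's top, so fingertips must stay above 140 mm. Its -x axis points along the white line
- knob_mark (a point): Outer end of the white line on the knob's top, 15 mm from the axis, 168 mm above the bench
- ring_mid (a point): Middle of the lock ring, on its axis, 130 mm above the bench: an upright steel knurled cylinder under the knob, diameter 54 mm, 16 mm high (122 to 138 mm), 10 mm wider than the knob all round, so that fingers can pass down outside the knob and grip it. The scale plate is 21 mm below its middle
- lock_ring: The lock ring: right-hand thread, clockwise from above tightens. It starts slack and turns freely (0.06 N m) by 0.7 to 2.3 rad, not known beforehand, to its seat; there the torque rises to 0.5 N m within 0.15 rad, then by 0.2 N m per 0.1 rad (reads up to 0.4 low after a big fast turn). Firmly tight at 0.9 to 1.4 N m: let go, it springs back about 0.1 rad and holds. Overstrained over 1.7
- clamp_collar: Thin steel collar (radius 19.5 mm) between boss and lock ring; it does not turn. The tightening ring forces it down on the knob's spindle, which it clamps: with over 60 N (0.5 mm) while the ring is firmly tightened, about 45 N after it is let go, 1.8 mm when overstrained; too little to measure by its pose. Same origin and axes as the machine when the ring is slack
- paste_tub: Bystander: open wooden paste tub, 130 mm across, 85 mm high; origin at the centre of its underside
- tape_dispenser: Bystander: black desk tape dispenser with a roll, 130 x 55 x 100 mm; origin at the centre of its underside
- paste_brush: Bystander: flat paste brush, 215 mm long, lying on the bench; origin on its underside
- strip_bundle: Bystander: tied bundle of bamboo blanks, 300 x 55 x 25 mm; origin at the centre of its underside
- scale_centre (a point): Centre of the round aluminium scale plate's top, on the axis, 109 mm above the bench, radius 42 mm; axes as the machine's. Short thin black marks every 15 degrees and one long thick mark (13 x 3 mm) on its -x side: the setting wanted. Above the plate only the boss (radius 22 mm, up to 118 mm high), ring and knob stand; all else within 110 mm of the axis is lower than the plate

How it is judged:
By the outcome, as a careful person would: the job done as asked, in the order asked, and still so for the second after the job is handed in, with the robot touching nothing.
It also fails if it takes over 61 s, if anything falls off the work surface, if the arm or the gripper's body presses on something with over 40 N, if the wrist force passes 120 N, or if a joint passes its speed limit or range.

## Working session

There is one attempt and no reset: what is moved stays moved. The work goes in short steps, Python scripts to look and compute and a tool call to move; the robot and the scene stay as the last step left them, time stands still between calls to the robot, and variables do not carry over. Pictures are saved under pics/ and viewed, at most 10 in all, crops included, and the job is handed in when it is done.

Besides the shell and the picture viewer there is one more tool, called after ">>>" as name(argument=value, ...) on one line, values as JSON. servo_tool: Moves the arm, as the interface text tells. Its arguments: {"type":"object","properties":{"rows":{"type":"array","items":{"type":"array","items":{"type":"array","items":{"type":"number"}}}},"squeeze":{"type":"number"}},"required":["rows"]}

```bash
mkdir -p pics; ls; cat > h.py <<'E'
import numpy as np, cv2
from station import manip
from scipy.spatial.transform import Rotation as R
def ray(ci,u,v):
    K=np.array(ci["K"]);k=ci["k1"];T=np.array(ci["camera_from_world"])
    d=np.array([(u-K[0,2])/K[0,0],(v-K[1,2])/K[1,1]]);s=d.copy()
    for _ in range(20): s=d/(1+k*(s@s))
    return -T[:3,:3].T@T[:3,3], T[:3,:3].T@np.array([s[0],s[1],1])
def onz(ci,u,v,z):
    o,d=ray(ci,u,v); return o+d*(z-o[2])/d[2]
def proj(ci,p):
    K=np.array(ci["K"]);T=np.array(ci["camera_from_world"]);c=T[:3,:3]@p+T[:3,3];s=c[:2]/c[2];s=s*(1+ci["k1"]*(s@s))
    return K[0,0]*s[0]+K[0,2],K[1,1]*s[1]+K[1,2]
E
python3 - <<'E'
from h import *
print(manip.sense())
a=manip.snapshot("scene");b=manip.snapshot("top")
cv2.imwrite("pics/s.png",a);cv2.imwrite("pics/t.png",b)
for n in("scene","top","wrist"):
    c=manip.camera_info(n);print(n,np.round(c["K"],1).tolist(),c["k1"],np.round(c["camera_from_world"],3).tolist())
E
```

```text
pics
{'t': 0.0, 'q': array([-1.30749381e+00,  5.28491520e-01,  1.43391371e+00, -6.28665929e-06,
        1.18139945e+00, -1.78512343e-01]), 'qd': array([-0.00013782, -0.00162507, -0.00051622,  0.00058183,  0.0001914 ,
       -0.00062548]), 'tau': array([-4.07634270e-04, -4.42353272e+01, -1.78023309e+01, -1.70141980e-04,
        8.55043007e-03, -6.02997886e-06]), 'tcp_pos': array([ 0.26706154, -0.56425569,  0.22491443]), 'tool_rot': array([ 9.75698160e-01,  2.19116127e-01, -4.97795732e-05, -1.10489644e-03]), 'force': array([-0.65151078,  0.14273609, -1.14498608]), 'ft_torque': array([-0.01375797, -0.01290588, -0.01320031]), 'gripper_force': 0.0, 'finger_gap': 0.9974800399121923}
scene [[480.4, 0.0, 271.1], [0.0, 480.4, 214.8], [0.0, 0.0, 1.0]] -0.037023647725132496 [[-0.74, 0.672, 0.016, 0.341], [0.445, 0.508, -0.737, -0.24], [-0.504, -0.539, -0.675, 1.674], [0.0, 0.0, 0.0, 1.0]]
top [[490.9, 0.0, 273.6], [0.0, 490.9, 207.4], [0.0, 0.0, 1.0]] 0.05150493458807576 [[-0.023, -1.0, 0.013, 0.121], [-0.999, 0.022, -0.039, 0.579], [0.039, -0.014, -0.999, 1.563], [0.0, 0.0, 0.0, 1.0]]
wrist [[350.1, 0.0, 274.7], [0.0, 350.1, 209.3], [0.0, 0.0, 1.0]] -0.08888402876799181 [[0.428, -0.904, -0.002, -0.624], [-0.854, -0.405, 0.327, -0.044], [-0.296, -0.138, -0.945, 0.382], [0.0, 0.0, 0.0, 1.0]]
```

View pics/t.png

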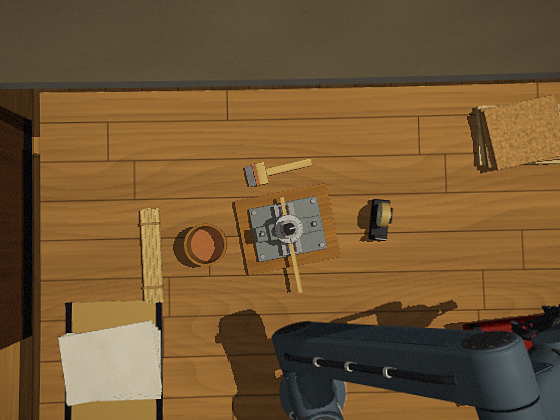

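View pics/s.png

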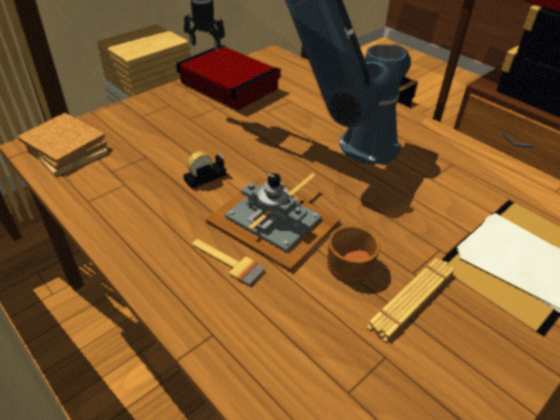

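The top picture shows the knob at about (289,228), with the board's corners near (233,203), (326,184), (340,257) and (248,275). The tub is to the left and the dispenser to the right.

```bash
python3 - <<'E'
from h import *
c=manip.camera_info("top")
for u,v,z in[(289,229,.168),(233,203,.018),(326,184,.018),(340,257,.018),(248,275,.018),(300,291,.03),(283,196,.03)]: print(u,v,onz(c,u,v,z).round(3))
s=manip.sense();M=R.from_quat(s["tool_rot"]).as_matrix();print(M.round(3))
w=manip.camera_info("wrist");T=np.array(w["camera_from_world"]);
print("cam in tool",(M.T@(-T[:3,:3].T@T[:3,3]-s["tcp_pos"])).round(3),(M.T@T[:3,:3].T).round(3))
E
```

```text
289 229 [0.512 0.067 0.168]
233 203 [0.598 0.237 0.018]
326 184 [ 0.652 -0.061  0.018]
340 257 [ 0.419 -0.1    0.018]
248 275 [0.369 0.194 0.018]
300 291 [0.316 0.031 0.03 ]
283 196 [0.616 0.077 0.03 ]
[[ 0.904  0.428 -0.   ]
 [ 0.428 -0.904  0.002]
 [ 0.    -0.002 -1.   ]]
cam in tool [ 0.084  0.    -0.149] [[ 0.    -0.945 -0.327]
 [ 1.     0.    -0.   ]
 [ 0.    -0.327  0.945]]
```

```bash
cat >> h.py <<'E'
def go(p,yaw,n):
    """n equal rows to TCP p, tool pointing down with tool x at world angle yaw"""
    s=manip.sense();M=R.from_quat(s["tool_rot"]);m=M.as_matrix()
    y=np.arctan2(m[1,0],m[0,0]);d=(np.array(p)-s["tcp_pos"])/n
    dy=(yaw-y+np.pi)%(2*np.pi)-np.pi
    print("yaw",round(y,3),"dyaw",round(dy,3),"tilt",m[:2,2].round(4))
    for i in range(n):
        a=y+dy*i/n;c,q=np.cos(a),np.sin(a)
        print([0,0,round(-np.degrees(dy)/n,2)],[round(v,4) for v in (d[0]*c+d[1]*q, d[0]*q-d[1]*c, -d[2])])
E
python3 -c "
from h import *
go([.512,.067,.27],2.9,20)"
```

```text
yaw 0.442 dyaw 2.458 tilt [-0.0005  0.0018]
[0, 0, np.float64(-7.04)] [np.float64(0.0246), np.float64(-0.0233), np.float64(-0.0022)]
[0, 0, np.float64(-7.04)] [np.float64(0.0272), np.float64(-0.0201), np.float64(-0.0022)]
[0, 0, np.float64(-7.04)] [np.float64(0.0295), np.float64(-0.0166), np.float64(-0.0022)]
[0, 0, np.float64(-7.04)] [np.float64(0.0313), np.float64(-0.0129), np.float64(-0.0022)]
[0, 0, np.float64(-7.04)] [np.float64(0.0327), np.float64(-0.0089), np.float64(-0.0022)]
[0, 0, np.float64(-7.04)] [np.float64(0.0335), np.float64(-0.0049), np.float64(-0.0022)]
[0, 0, np.float64(-7.04)] [np.float64(0.0339), np.float64(-0.0007), np.float64(-0.0022)]
[0, 0, np.float64(-7.04)] [np.float64(0.0337), np.float64(0.0034), np.float64(-0.0022)]
[0, 0, np.float64(-7.04)] [np.float64(0.033), np.float64(0.0075), np.float64(-0.0022)]
[0, 0, np.float64(-7.04)] [np.float64(0.0318), np.float64(0.0115), np.float64(-0.0022)]
[0, 0, np.float64(-7.04)] [np.float64(0.0302), np.float64(0.0153), np.float64(-0.0022)]
[0, 0, np.float64(-7.04)] [np.float64(0.0281), np.float64(0.0189), np.float64(-0.0022)]
[0, 0, np.float64(-7.04)] [np.float64(0.0255), np.float64(0.0222), np.float64(-0.0022)]
[0, 0, np.float64(-7.04)] [np.float64(0.0226), np.float64(0.0252), np.float64(-0.0022)]
[0, 0, np.float64(-7.04)] [np.float64(0.0194), np.float64(0.0278), np.float64(-0.0022)]
[0, 0, np.float64(-7.04)] [np.float64(0.0158), np.float64(0.0299), np.float64(-0.0022)]
[0, 0, np.float64(-7.04)] [np.float64(0.012), np.float64(0.0317), np.float64(-0.0022)]
[0, 0, np.float64(-7.04)] [np.float64(0.0081), np.float64(0.0329), np.float64(-0.0022)]
[0, 0, np.float64(-7.04)] [np.float64(0.004), np.float64(0.0336), np.float64(-0.0022)]
[0, 0, np.float64(-7.04)] [np.float64(-0.0002), np.float64(0.0339), np.float64(-0.0022)]
```

>>> servo_tool(rows=[[[0,0,-7,0.025,-0.023,-0.003,1],[0,0,-7,0.027,-0.02,-0.003,1],[0,0,-7,0.03,-0.017,-0.003,1],[0,0,-7,0.031,-0.013,-0.003,1],[0,0,-7,0.033,-0.009,-0.003,1],[0,0,-7,0.034,-0.005,-0.002,1],[0,0,-7,0.034,-0.001,-0.002,1],[0,0,-7,0.034,0.003,-0.002,1]]])

```text
t: 0.77
tcp_pos: [0.366, -0.3093, 0.2468]
tool_rot: [0.757, 0.654, 0.0, -0.0]
force: [0.3, -0.7, 0.6]
finger_gap: 0.998
gripper_force: 0.0
```

>>> servo_tool(rows=[[[0,0,-7,0.033,0.008,-0.002,1],[0,0,-7,0.032,0.012,-0.002,1],[0,0,-7,0.03,0.015,-0.002,1],[0,0,-7,0.028,0.019,-0.002,1],[0,0,-7,0.026,0.022,-0.002,1],[0,0,-7,0.023,0.025,-0.002,1],[0,0,-7,0.019,0.028,-0.002,1],[0,0,-7,0.016,0.03,-0.002,1]]])

```text
t: 1.43
tcp_pos: [0.4664, -0.0572, 0.2628]
tool_rot: [0.361, 0.932, -0.0, -0.0]
force: [0.7, 0.6, -0.0]
finger_gap: 0.996
gripper_force: 0.0
```

>>> servo_tool(rows=[[[0,0,-7,0.012,0.032,-0.002,1],[0,0,-7,0.008,0.033,-0.002,1],[0,0,-7,0.004,0.034,-0.002,1],[0,0,-7,0,0.034,-0.002,1],[0,0,0,0,0,0,1],[0,0,0,0,0,0,1]]])

```text
t: 1.93
tcp_pos: [0.5172, 0.069, 0.2705]
tool_rot: [0.126, 0.992, -0.0, -0.0]
force: [-0.8, -0.3, 0.2]
finger_gap: 1.0
gripper_force: 0.0
```

```bash
python3 - <<'E'
from h import *
s=manip.sense();print(s["tcp_pos"],s["q"].round(3),s["qd"].round(3),s["force"],s["ft_torque"])
c=manip.camera_info("wrist");a=manip.snapshot("wrist");cv2.imwrite("pics/w1.png",a);np.save("w1.npy",c,allow_pickle=True)
print(proj(c,np.array([.512,.067,.168])))
cv2.imwrite("pics/w1z.png",cv2.resize(a[60:360,80:480],None,fx=2,fy=2))
E
```

```text
[0.51723258 0.0690314  0.27052044] [-0.081  0.335  1.634 -0.     1.174 -1.399] [-0.047 -0.009  0.028 -0.013  0.003  0.007] [-0.81827196 -0.3162552   0.24038839] [ 0.02453596 -0.00903403 -0.04331158]
(np.float64(271.20090359931913), np.float64(201.05336561080878))
```

View pics/w1z.png

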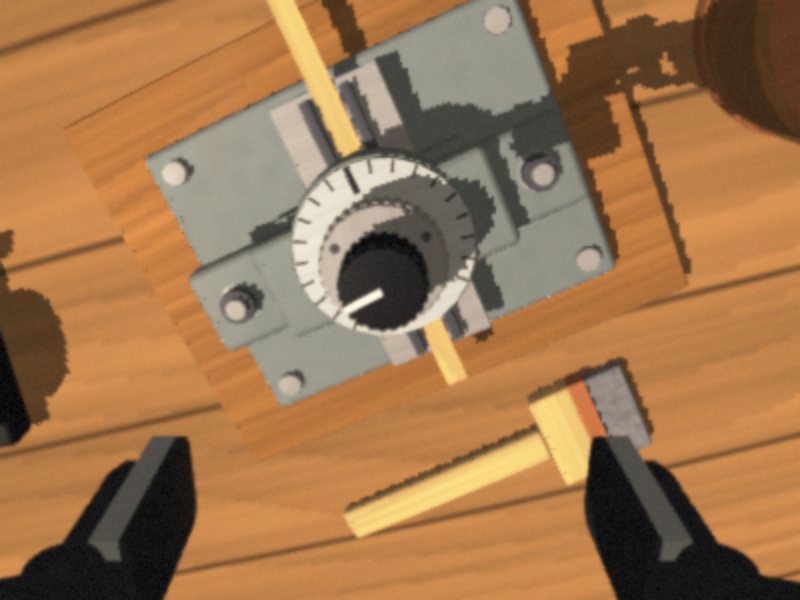

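The wrist view shows the white line from crop (381,293) to its outer end at (349,311), and the long mark from (347,169) to (357,193). The plate's centre is near crop (384,243).

```bash
cat >> h.py <<'E'
def comp(mask,seed,rad=8):
    n,l,st,ce=cv2.connectedComponentsWithStats(mask.astype(np.uint8))
    b=[(np.hypot(*(ce[i]-seed)),i) for i in range(1,n) if st[i,4]>=6]
    d,i=min(b); ys,xs=np.nonzero(l==i); return d,np.c_[xs,ys].astype(float)
def line(ci,pts,z):
    P=np.array([onz(ci,u,v,z)[:2] for u,v in pts]);m=P.mean(0);_,_,V=np.linalg.svd(P-m);d=V[0];t=(P-m)@d
    return m,d,m+d*t.min(),m+d*t.max()
E
cat > meas.py <<'E'
from h import *
import sys
def measure(a,c,mk,kn):
    a=cv2.resize(a,None,fx=4,fy=4,interpolation=cv2.INTER_CUBIC).astype(int);g=a.mean(2)
    sub=lambda seed,r:(slice(int(4*seed[1]-4*r),int(4*seed[1]+4*r)),slice(int(4*seed[0]-4*r),int(4*seed[0]+4*r)))
    out=[]
    for seed,z,dark,r in((mk,.109,1,10),(kn,.168,0,13)):
        w=g[sub(seed,r)]; th=(w.min()*.5+w.max()*.5)
        m=np.zeros(g.shape,bool); m[sub(seed,r)]=(w<th) if dark else (w>th)
        d,p=comp(m,4*np.array(seed)); p=(p+.5)/4-.5
        l=line(c,p,z);print(d,len(p),[x.round(4).tolist() for x in l],"deg",np.degrees(np.arctan2(l[1][1],l[1][0])).round(1)); out.append(l)
    return out
E
python3 - <<'E'
from meas import *
c=np.load("w1.npy",allow_pickle=True).item();a=cv2.imread("pics/w1.png")
measure(a,c,(80+352/2,60+181/2),(80+365/2,60+302/2))
# plate: bright low-saturation; knob: black
hsv=cv2.cvtColor(a,cv2.COLOR_BGR2HSV)
for (u,v) in [(384,243)]:
    for du,dv in [(292,245),(384,152),(476,243),(384,334)]:
        print(onz(c,80+du/2,60+dv/2,.109).round(4))
k=(hsv[...,2]<50).astype(np.uint8)
d,p=comp(k,np.array([80+384/2,60+280/2]));print(d,p.min(0),p.max(0),len(p))
# lower edge of black = top face rim
P=np.array([onz(c,u,v,.168)[:2] for u,v in p]);print(P.min(0),P.max(0))
E
```

```text
18.139619324411605 1125 [[0.477, 0.0587], [0.9382, 0.3461], [0.4692, 0.0559], [0.4862, 0.0621]] deg 20.2
22.01069522936816 2438 [[0.5193, 0.0543], [0.4412, -0.8974], [0.514, 0.0651], [0.5237, 0.0452]] deg -63.8
[0.5024 0.0261 0.109 ]
[0.4722 0.0775 0.109 ]
[0.5226 0.1079 0.109 ]
[0.5554 0.0558 0.109 ]
3.1717639278748724 [251. 176.] [294. 223.] 1319
[0.49230166 0.0532139 ] [0.53028861 0.08404018]
```

```bash
python3 - <<'E'
from h import *
c=np.load("w1.npy",allow_pickle=True).item()
f=lambda u,v,z:onz(c,80+u/2,60+v/2,z)[:2]
def ang(a,b,z): d=f(*b,z)-f(*a,z);print(a,b,f(*a,z).round(4),f(*b,z).round(4),np.hypot(*d).round(4),np.degrees(np.arctan2(d[1],d[0])).round(2))
ang((357,193),(347,169),.109);ang((381,293),(349,311),.168)
ang((237,304),(540,173),.1);ang((237,304),(540,173),.08);ang((175,172),(497,19),.05);ang((290,384),(589,258),.05);ang((290,384),(175,172),.05);ang((589,258),(497,19),.05)
ang((72,128),(255,455),.018)
a=cv2.imread("pics/w1.png");o=[a[85:160,235:275],a[195:228,245:285]]
cv2.imwrite("pics/z1.png",np.hstack([cv2.resize(a[140:190,230:290],None,fx=6,fy=6),cv2.resize(a[180:230,240:300],None,fx=6,fy=6)]))
E
```

```text
(357, 193) (347, 169) [0.4868 0.0613] [0.4753 0.0598] 0.0116 -172.77
(381, 293) (349, 311) [0.5161 0.0654] [0.52   0.0517] 0.0143 -73.87
(237, 304) (540, 173) [ 0.5259 -0.0104] [0.5002 0.144 ] 0.1565 99.47
(237, 304) (540, 173) [ 0.5316 -0.0167] [0.5042 0.1474] 0.1663 99.47
(175, 172) (497, 19) [ 0.4611 -0.0348] [0.4293 0.1464] 0.184 99.95
(290, 384) (589, 258) [ 0.5951 -0.0119] [0.5631 0.1702] 0.1848 99.97
(290, 384) (175, 172) [ 0.5951 -0.0119] [ 0.4611 -0.0348] 0.136 -170.28
(589, 258) (497, 19) [0.5631 0.1702] [0.4293 0.1464] 0.1359 -169.95
(72, 128) (255, 455) [ 0.4236 -0.0952] [ 0.6531 -0.0589] 0.2324 9.0
```

View pics/z1.png

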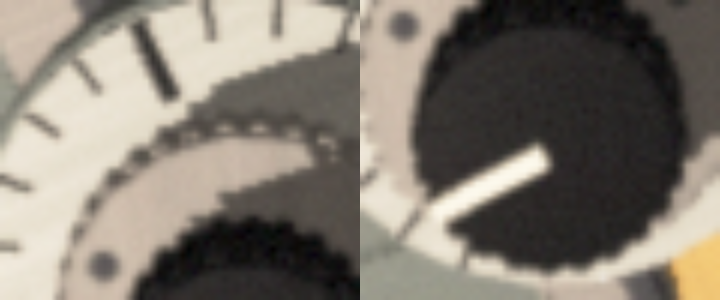

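```bash
python3 -c "
from h import *
go([.514,.067,.164],2.888,4)"
```

```text
yaw 2.886 dyaw 0.002 tilt [-0.0014 -0.0005]
[0, 0, np.float64(-0.03)] [np.float64(0.0006), np.float64(-0.0004), np.float64(0.0266)]
[0, 0, np.float64(-0.03)] [np.float64(0.0006), np.float64(-0.0004), np.float64(0.0266)]
[0, 0, np.float64(-0.03)] [np.float64(0.0006), np.float64(-0.0004), np.float64(0.0266)]
[0, 0, np.float64(-0.03)] [np.float64(0.0006), np.float64(-0.0004), np.float64(0.0266)]
```

>>> servo_tool(rows=[[[0,0,0,0.001,-0.001,0.026,1],[0,0,0,0.001,-0.001,0.026,1],[0,0,0,0,0,0.026,1],[0,0,0,0,0,0.018,1],[0,0,0,0,0,0.01,1],[0,0,0,0,0,0,-1],[0,0,0,0,0,0,-1],[0,0,0,0,0,0,-1]]], squeeze=40)

```text
t: 2.65
tcp_pos: [0.5157, 0.0654, 0.166]
tool_rot: [0.128, 0.992, -0.0, 0.001]
force: [-0.8, 1.0, 0.3]
finger_gap: 0.606
gripper_force: 0.0
```

>>> servo_tool(rows=[[[0,0,0,0,0,0,-1],[0,0,0,0,0,0,-1],[0,0,0,0,0,0,-1],[0,0,0,0,0,0,-1]]])

```text
t: 2.98
tcp_pos: [0.5152, 0.0661, 0.1655]
tool_rot: [0.128, 0.992, 0.0, 0.001]
force: [0.6, 0.6, -0.2]
finger_gap: 0.006
gripper_force: 0.0
```

```bash
python3 -c "
from h import *
print(manip.sense())"
```

```text
{'t': 2.9833, 'q': array([-8.76871809e-02,  4.72188625e-01,  1.75831607e+00, -8.83354967e-06,
        9.09799662e-01, -1.40225822e+00]), 'qd': array([ 0.00082775,  0.00537401,  0.00245236,  0.00077327, -0.00225665,
        0.00027222]), 'tau': array([-4.10783873e-02, -3.72992456e+01, -1.34412476e+01, -2.13423926e-03,
       -5.78351319e-03,  1.60589379e-04]), 'tcp_pos': array([0.51518381, 0.06613484, 0.16553219]), 'tool_rot': array([1.27759771e-01, 9.91804933e-01, 2.25474897e-05, 6.43763017e-04]), 'force': array([ 0.63144071,  0.64777437, -0.22002174]), 'ft_torque': array([-0.02015777,  0.04716085,  0.00925412]), 'gripper_force': 0.0, 'finger_gap': 0.006233750765639875}
```

```bash
python3 - <<'E'
from h import *
cv2.imwrite("pics/m.png",np.hstack([cv2.resize(manip.snapshot("wrist")[60:420,80:480],(400,360)),cv2.resize(manip.snapshot("scene")[110:260,190:360],(400,360))]))
E
```

```text
(no output)
```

View pics/m.png

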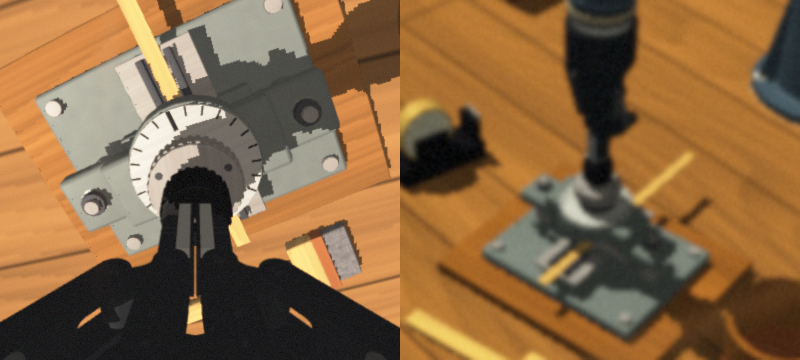

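The left panel shows the fingers shut in front of the knob at (200,215), and the scene panel shows them just above or at the knob at (597,165). I'll project the known points into both views to see where the gap is.

```bash
python3 - <<'E'
from h import *
w=manip.camera_info("wrist");s=manip.camera_info("scene");st=manip.sense();p=st["tcp_pos"]
for n,q in dict(tcp=p,tip=p-[0,0,.019],ktop=np.array([.513,.067,.168]),kbot=np.array([.513,.067,.144]),plate=np.array([.513,.067,.109]),xm=np.array([.513,.067,.109])-.042*np.array([np.cos(.173),np.sin(.173),0])).items():
    a=np.array(proj(w,q));b=np.array(proj(s,q));print(n,(a-[80,60]).round(),a.round(),((b-[190,110])*[400/170,360/150]+[400,0]).round())
a=manip.snapshot("scene")[130:230,210:330];b=manip.snapshot("wrist")[190:310,200:360]
cv2.imwrite("pics/m2.png",np.hstack([cv2.resize(a,(480,400),interpolation=2),cv2.resize(b,(320,400)*1,interpolation=2)])) if 0 else cv2.imwrite("pics/m2.png",np.hstack([cv2.resize(a,(400,333),interpolation=2),cv2.resize(b,(400,333),interpolation=2)]))
E
```

```text
tcp [196. 215.] [276. 275.] [597. 162.]
tip [196. 197.] [276. 257.] [597. 175.]
ktop [197. 214.] [277. 274.] [599. 159.]
kbot [196. 191.] [276. 251.] [599. 176.]
plate [196. 167.] [276. 227.] [598. 200.]
xm [167. 107.] [247. 167.] [620. 182.]
```

View pics/m2.png

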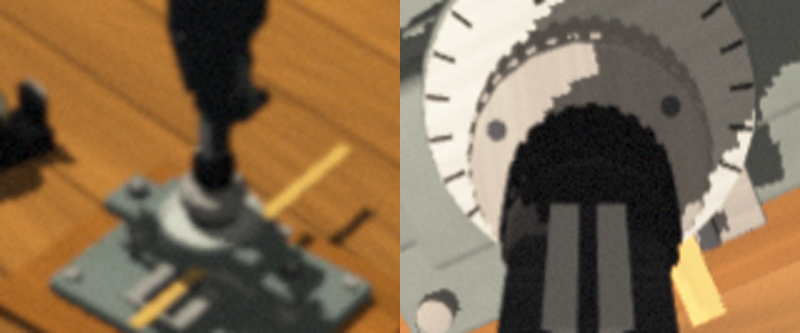

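The views suggest the fingertips are still above the knob's top: the visible tips end well behind where they should. I'll feel for the knob's top with the shut fingers, moving down gently.

>>> servo_tool(rows=[[[0,0,0,0,0,0.001,-1],[0,0,0,0,0,0.001,-1],[0,0,0,0,0,0.001,-1],[0,0,0,0,0,0,-1]]])

```text
t: 3.52
tcp_pos: [0.515, 0.0661, 0.1626]
tool_rot: [0.128, 0.992, -0.0, 0.0]
force: [-0.4, 0.3, 6.8]
finger_gap: -0.001
gripper_force: 3.2
```

>>> servo_tool(rows=[[[0,0,0,0,0,0.001,-1],[0,0,0,0,0,0.001,-1],[0,0,0,0,0,0,-1]]])

```text
t: 3.77
tcp_pos: [0.515, 0.0661, 0.1625]
tool_rot: [0.128, 0.992, -0.0, 0.001]
force: [-5.5, 0.7, 18.9]
finger_gap: -0.007
gripper_force: 9.5
```

The shut tips touch the knob's top at TCP z = 0.1627, so they stand only about 5.5 mm ahead of the reported TCP. I'll work from that measured offset, which puts the knob grip at TCP z ≈ 0.148.

>>> servo_tool(rows=[[[0,0,0,0,0,-0.012,-1],[0,0,0,0,0,0,1],[0,0,0,0,0,0,1],[0,0,0,0,0,0,1],[0,0,0,0,0,0,1],[0,0,0,0,0,0,1],[0,0,0,0,0,0,1]]])

```text
t: 4.35
tcp_pos: [0.5146, 0.0661, 0.1713]
tool_rot: [0.128, 0.992, -0.0, -0.001]
force: [0.9, 0.5, -0.5]
finger_gap: 0.844
gripper_force: 0.0
```

>>> servo_tool(rows=[[[0,0,0,0,0,0.008,1],[0,0,0,0,0,0.008,1],[0,0,0,0,0,0.008,1],[0,0,0,0,0,0,-1],[0,0,0,0,0,0,-1],[0,0,0,0,0,0,-1],[0,0,0,0,0,0,-1],[0,0,0,0,0,0,-1]]])

```text
t: 5.02
tcp_pos: [0.5153, 0.0666, 0.1485]
tool_rot: [0.128, 0.992, 0.001, 0.0]
force: [0.2, 2.2, 1.1]
finger_gap: 0.377
gripper_force: 39.7
```

>>> servo_tool(rows=[[[0,0,3,0,0,0,-1],[0,0,6,0,0,0,-1],[0,0,6,0,0,0,-1],[0,0,6,0,0,0,-1],[0,0,6,0,0,0,-1],[0,0,6,0,0,0,-1],[0,0,6,0,0,0,-1],[0,0,6,0,0,0,-1]]])

```text
t: 5.68
tcp_pos: [0.5153, 0.0666, 0.1485]
tool_rot: [0.5, 0.866, 0.001, 0.001]
force: [-0.9, 2.0, 1.5]
finger_gap: 0.375
gripper_force: 39.7
```

>>> servo_tool(rows=[[[0,0,6,0,0,0,-1],[0,0,6,0,0,0,-1],[0,0,6,0,0,0,-1],[0,0,6,0,0,0,-1],[0,0,6,0,0,0,-1],[0,0,6,0,0,0,-1],[0,0,6,0,0,0,-1],[0,0,3,0,0,0,-1]]])

```text
t: 6.35
tcp_pos: [0.5153, 0.0666, 0.1485]
tool_rot: [0.793, 0.609, 0.001, 0.0]
force: [-0.8, 2.5, 1.4]
finger_gap: 0.377
gripper_force: 39.7
```

>>> servo_tool(rows=[[[0,0,0,0,0,0,-1],[0,0,0,0,0,0,1],[0,0,0,0,0,0,1],[0,0,0,0,0,0,1],[0,0,0,0,0,0,1],[0,0,0,0,0,-0.03,1],[0,0,0,0,0,-0.04,1],[0,0,0,0,0,-0.04,1]]])

```text
t: 7.02
tcp_pos: [0.5138, 0.0659, 0.2581]
tool_rot: [0.792, 0.611, -0.002, -0.001]
force: [0.7, -0.5, -0.6]
finger_gap: 0.999
gripper_force: 0.0
```

>>> servo_tool(rows=[[[0,0,0,0,0,0,1],[0,0,0,0,0,0,1]]])

```text
t: 7.18
tcp_pos: [0.5166, 0.0658, 0.2605]
tool_rot: [0.792, 0.611, 0.002, 0.002]
force: [-0.9, 0.1, -0.6]
finger_gap: 1.002
gripper_force: 0.0
```

```bash
python3 - <<'E'
from h import *
s=manip.sense();print(s["tcp_pos"],s["q"].round(3))
c=manip.camera_info("wrist");a=manip.snapshot("wrist");cv2.imwrite("pics/w2.png",a);np.save("w2.npy",c,allow_pickle=True)
k=np.array([.515,.0665,.168]);m=np.array(proj(c,k)).round();x0,y0=(m-[60,60]).astype(int);print(x0,y0)
cv2.imwrite("pics/w2z.png",cv2.resize(a[y0:y0+100,x0:x0+120],None,fx=6,fy=6,interpolation=2))
E
```

```text
[0.51656745 0.0658269  0.26054635] [-0.088  0.342  1.654 -0.     1.139  0.168]
212 149
```

View pics/w2z.png

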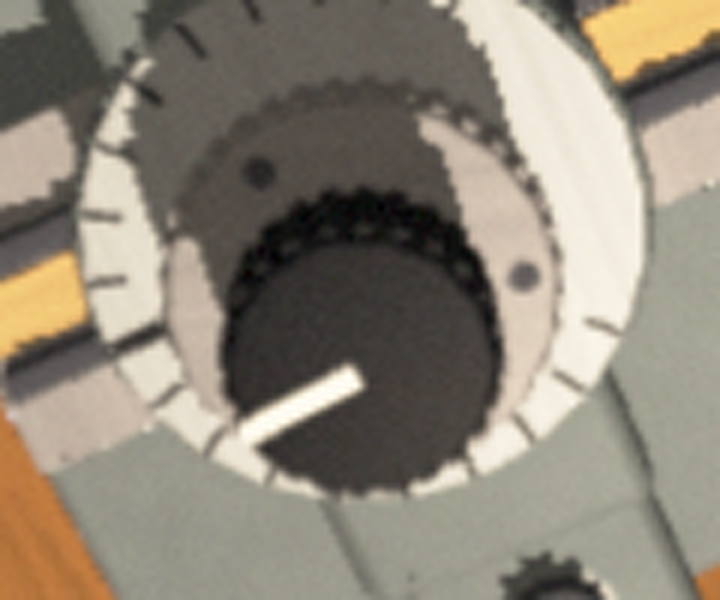

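The crop shows the white line from (356,377) to (247,433), and the long mark from (120,347) to (163,328).

```bash
python3 - <<'E'
from h import *
c=np.load("w2.npy",allow_pickle=True).item()
f=lambda u,v,z:onz(c,212-.5+u/6,149-.5+v/6,z)[:2]
def ang(a,b,z): d=f(*b,z)-f(*a,z);print(f(*a,z).round(4),f(*b,z).round(4),np.hypot(*d).round(4),np.degrees(np.arctan2(d[1],d[0])).round(2))
ang((163,328),(120,347),.109);ang((356,377),(247,433),.168)
l=f(80,240,.109);r=f(648,225,.109);print("plate",(l+r)/2,np.hypot(*(l-r))/2)
a=cv2.imread("pics/w2.png");g=cv2.cvtColor(a,cv2.COLOR_BGR2GRAY)
# white line: mask restricted to knob top disc
y0,x0=149,212;z=cv2.resize(g[y0:y0+100,x0:x0+120],None,fx=6,fy=6,interpolation=2)
for lim in(250,262):
  m=(z>130)
  Y,X=np.nonzero(m);k=(X>lim)&(X<375)&(Y>355)&(Y<445)&(np.abs((Y-377)*109+(X-356)*56)/122<25)
  L=line(c,np.c_[X[k]/6+211.5,Y[k]/6+148.5],.168);print(k.sum(),L,np.degrees(np.arctan2(L[1][1],L[1][0])))
E
```

```text
[0.4819 0.0602] [0.4748 0.059 ] 0.0073 -170.2
[0.5136 0.0653] [0.4987 0.0616] 0.0153 -166.21
plate [0.51497943 0.06696474] 0.04217248831317721
3592 (array([0.50665617, 0.0636618 ]), array([-0.96551012, -0.26036554]), array([0.51405659, 0.06565744]), array([0.49846569, 0.0614531 ])) -164.90824681471364
3194 (array([0.50747409, 0.06386269]), array([-0.96441471, -0.26439416]), array([0.51405308, 0.06566632]), array([0.49990717, 0.06178822])) -164.66904310142507
```

>>> servo_tool(rows=[[[0,0,0,0,0,0.03,1],[0,0,0,0,0,0.03,1],[0,0,0,0,0,0.03,1],[0,0,0,0,0,0.014,1],[0,0,0,0,0,0.006,1],[0,0,0,0,0,0,-1],[0,0,0,0,0,0,-1],[0,0,0,0,0,0,-1]]])

```text
t: 7.9
tcp_pos: [0.5155, 0.066, 0.1485]
tool_rot: [0.792, 0.611, 0.001, 0.0]
force: [-0.4, -0.5, 0.3]
finger_gap: 0.606
gripper_force: 0.0
```

>>> servo_tool(rows=[[[0,0,0,0,0,0,-1],[0,0,0,0,0,0,-1],[0,0,0,0,0,0,-1],[0,0,2,0,0,0,-1],[0,0,2,0,0,0,-1],[0,0,1,0,0,0,-1],[0,0,0,0,0,0,-1],[0,0,0,0,0,0,-1]]])

```text
t: 8.57
tcp_pos: [0.5152, 0.0662, 0.1493]
tool_rot: [0.818, 0.576, 0.001, 0.0]
force: [-1.2, -0.5, 6.9]
finger_gap: 0.374
gripper_force: 39.7
```

>>> servo_tool(rows=[[[0,0,0,0,0,0,1],[0,0,0,0,0,0,1],[0,0,0,0,0,0,1],[0,0,0,0,0,0,1],[0,0,0,0,0,-0.03,1],[0,0,0,0,0,-0.04,1],[0,0,0,0,0,-0.03,1],[0,0,0,0,0,-0.01,1]]])

```text
t: 9.23
tcp_pos: [0.5177, 0.0659, 0.2625]
tool_rot: [0.818, 0.576, 0.003, 0.003]
force: [0.9, -0.9, 0.3]
finger_gap: 1.001
gripper_force: 0.0
```

>>> servo_tool(rows=[[[0,0,0,0,0,0,1],[0,0,0,0,0,0,1],[0,0,0,0,0,0,1]]])

```text
t: 9.48
tcp_pos: [0.5135, 0.0662, 0.2561]
tool_rot: [0.818, 0.576, -0.001, -0.001]
force: [-0.3, -0.1, 0.4]
finger_gap: 0.998
gripper_force: 0.0
```

```bash
cat >> h.py <<'E'
def knobline(c,a,axis=(.5145,.0661),guess=189.9):
    """white line angle: bright pixels whose ray at z=.168 falls within a strip near guess, 1..14 mm from the axis"""
    z=cv2.resize(cv2.cvtColor(a,cv2.COLOR_BGR2GRAY),None,fx=4,fy=4,interpolation=2)
    u,v=proj(c,np.array([*axis,.168]));Y,X=np.nonzero(z>130);X=X/4-.375;Y=Y/4-.375
    k=np.hypot(X-u,Y-v)<45;P=np.array([onz(c,x,y,.168)[:2] for x,y in zip(X[k],Y[k])])-axis
    g=np.radians(guess);e=np.array([np.cos(g),np.sin(g)]);t=P@e;n=P@np.array([-e[1],e[0]])
    q=P[(t>-.002)&(t<.0135)&(abs(n)<.005)];m=q.mean(0);d=np.linalg.svd(q-m)[2][0];d*=np.sign(d@e)
    print(len(q),"inner",m+axis,"ang",np.degrees(np.arctan2(d[1],d[0]))%360,"width",np.std((q-m)@[-d[1],d[0]])*3.46)
E
python3 - <<'E'
from h import *
c=np.load("w2.npy",allow_pickle=True).item();knobline(c,cv2.imread("pics/w2.png"),guess=195)
s=manip.sense();print(s["tcp_pos"],s["q"].round(3))
c=manip.camera_info("wrist");a=manip.snapshot("wrist");cv2.imwrite("pics/w3.png",a);np.save("w3.npy",c,allow_pickle=True)
knobline(c,a)
E
```

```text
1354 inner [0.5078086  0.06391689] ang 193.7808600399155 width 0.0037532312556680003
[0.51347093 0.06617365 0.25613389] [-0.088  0.347  1.66  -0.     1.138  0.256]
1395 inner [0.50752982 0.06448213] ang 189.80192232678704 width 0.0037565735229791145
```

>>> servo_tool(rows=[[[0,0,-4,0,0,0,1],[0,0,-7,0,0,0,1],[0,0,-7,0,0,0,1],[0,0,-7,0,0,0,1],[0,0,-7,0,0,0,1],[0,0,-7,0,0,0,1],[0,0,-7,0,0,0,1],[0,0,-7,0,0,0,1]]])

```text
t: 10.2
tcp_pos: [0.5138, 0.0661, 0.2558]
tool_rot: [0.472, 0.882, -0.001, -0.002]
force: [0.8, -0.1, 0.0]
finger_gap: 1.0
gripper_force: 0.0
```

>>> servo_tool(rows=[[[0,0,-7,0,0,0,1],[0,0,-7,0,0,0,1],[0,0,-7,0,0,0,1],[0,0,-7,0,0,0,1],[0,0,-7,0,0,0,1],[0,0,-7,0,0,0,1],[0,0,-7,0,0,0,1],[0,0,-7,0,0,0,1]]])

```text
t: 10.87
tcp_pos: [0.5137, 0.0661, 0.2558]
tool_rot: [0.003, 1.0, 0.0, -0.002]
force: [0.4, 0.3, -0.0]
finger_gap: 0.997
gripper_force: 0.0
```

>>> servo_tool(rows=[[[0,0,-7,0,0,0,1],[0,0,-7,0,0,0,1],[0,0,-7,0,0,0,1],[0,0,-7,0,0,0,1],[0,0,-7,0,0,0,1],[0,0,-7,0,0,0,1],[0,0,-7,0,0,0,1],[0,0,-5,0,0,0,1]]])

```text
t: 11.53
tcp_pos: [0.5137, 0.0661, 0.2558]
tool_rot: [-0.451, 0.892, 0.001, -0.002]
force: [0.1, 0.4, 1.0]
finger_gap: 1.001
gripper_force: 0.0
```

>>> servo_tool(rows=[[[0,0,0,0,0,0.02,1],[0,0,0,0,0,0.03,1],[0,0,0,0,0,0.03,1],[0,0,0,0,0,0.02,1],[0,0,0,0,0,0.01,1],[0,0,0,0,0,0,1],[0,0,0,0,0,0,1]]])

```text
t: 12.12
tcp_pos: [0.5145, 0.0661, 0.1471]
tool_rot: [-0.449, 0.894, 0.001, -0.001]
force: [-0.2, 0.7, -0.3]
finger_gap: 1.001
gripper_force: 0.0
```

```bash
python3 -c "
from h import *
s=manip.sense();print(s)"
```

```text
{'t': 12.1167, 'q': array([-8.79327002e-02,  5.01595052e-01,  1.77348767e+00,  3.60291006e-05,
        8.68714693e-01, -2.58915630e+00]), 'qd': array([ 0.00250282, -0.03671546, -0.02569816,  0.000803  ,  0.00022437,
        0.00130679]), 'tau': array([-1.89809891e-02, -3.66038024e+01, -1.19189966e+01, -1.96025321e-03,
        3.77568766e-02,  1.15412746e-05]), 'tcp_pos': array([0.51447562, 0.06608267, 0.14709445]), 'tool_rot': array([-4.48603059e-01,  8.93730429e-01,  5.90845817e-04, -9.30768675e-04]), 'force': array([-0.22624373,  0.67955648, -0.25144907]), 'ft_torque': array([ 0.00042364, -0.02263552, -0.02269207]), 'gripper_force': 0.0, 'finger_gap': 1.0008832625826252}
```

>>> servo_tool(rows=[[[0,0,0,0,0,0.008,1],[0,0,0,0,0,0.008,1],[0,0,0,0,0,0.007,1],[0,0,0,0,0,0,1],[0,0,0,0,0,0,-1],[0,0,0,0,0,0,-1],[0,0,0,0,0,0,-1],[0,0,0,0,0,0,-1]]], squeeze=80)

```text
t: 12.78
tcp_pos: [0.515, 0.0662, 0.1263]
tool_rot: [-0.449, 0.894, -0.0, 0.0]
force: [-2.9, -0.4, 7.7]
finger_gap: 0.579
gripper_force: 81.1
```

```bash
cat >> h.py <<'E'
def st():
    s=manip.sense();print(s["t"],s["tcp_pos"].round(4),"q6",s["q"][5].round(3),"tau6",s["tau"][5].round(3),"F",s["force"].round(1),"M",s["ft_torque"].round(3),"gap",round(s["finger_gap"],3),"grip",round(s["gripper_force"],1))
E
python3 -c "
from h import *
st()"
```

```text
12.7833 [0.515  0.0662 0.1263] q6 -2.589 tau6 -0.012 F [-2.9 -0.4  7.7] M [ 0.12   0.385 -0.059] gap 0.579 grip 81.1
```

>>> servo_tool(rows=[[[0,0,2,0,0,0,-1],[0,0,4,0,0,0,-1],[0,0,4,0,0,0,-1],[0,0,4,0,0,0,-1],[0,0,4,0,0,0,-1],[0,0,4,0,0,0,-1],[0,0,4,0,0,0,-1],[0,0,4,0,0,0,-1]]])

```text
t: 13.45
tcp_pos: [0.5148, 0.0664, 0.1263]
tool_rot: [-0.2, 0.98, 0.0, 0.0]
force: [-2.4, 1.5, 8.2]
finger_gap: 0.573
gripper_force: 81.1
```

```bash
python3 -c "
from h import *
st()"
```

```text
13.45 [0.5148 0.0664 0.1263] q6 -2.062 tau6 -0.474 F [-2.4  1.5  8.2] M [0.273 0.446 0.132] gap 0.573 grip 81.1
```

>>> servo_tool(rows=[[[0,0,2,0,0,0,-1],[0,0,2,0,0,0,-1],[0,0,2,0,0,0,-1],[0,0,2,0,0,0,-1],[0,0,2,0,0,0,-1],[0,0,2,0,0,0,-1],[0,0,2,0,0,0,-1],[0,0,2,0,0,0,-1]]])

```text
t: 14.12
tcp_pos: [0.5148, 0.0666, 0.1263]
tool_rot: [-0.063, 0.998, 0.0, 0.0]
force: [-2.2, 2.3, 8.3]
finger_gap: 0.576
gripper_force: 81.2
```

```bash
python3 -c "
from h import *
st()"
```

```text
14.1167 [0.5148 0.0666 0.1263] q6 -1.785 tau6 -0.207 F [-2.2  2.3  8.3] M [0.291 0.382 0.097] gap 0.576 grip 81.2
```

>>> servo_tool(rows=[[[0,0,2,0,0,0,-1],[0,0,2,0,0,0,-1],[0,0,2,0,0,0,-1],[0,0,2,0,0,0,-1],[0,0,2,0,0,0,-1],[0,0,2,0,0,0,-1],[0,0,2,0,0,0,-1],[0,0,2,0,0,0,-1]]])

```text
t: 14.78
tcp_pos: [0.5148, 0.0667, 0.1263]
tool_rot: [0.077, 0.997, 0.0, 0.0]
force: [-1.9, 1.7, 8.9]
finger_gap: 0.573
gripper_force: 81.2
```

```bash
python3 -c "
from h import *
st()"
```

```text
14.7833 [0.5148 0.0667 0.1263] q6 -1.505 tau6 -0.207 F [-1.9  1.7  8.9] M [0.362 0.353 0.069] gap 0.573 grip 81.2
```

>>> servo_tool(rows=[[[0,0,2,0,0,0,-1],[0,0,2,0,0,0,-1],[0,0,2,0,0,0,-1],[0,0,2,0,0,0,-1],[0,0,2,0,0,0,-1],[0,0,2,0,0,0,-1],[0,0,2,0,0,0,-1],[0,0,2,0,0,0,-1]]])

```text
t: 15.45
tcp_pos: [0.5148, 0.0668, 0.1264]
tool_rot: [0.215, 0.977, 0.001, 0.0]
force: [-3.1, 1.6, 8.2]
finger_gap: 0.574
gripper_force: 81.2
```

```bash
python3 -c "
from h import *
st()"
```

```text
15.45 [0.5148 0.0668 0.1264] q6 -1.226 tau6 -0.207 F [-3.1  1.6  8.2] M [0.47  0.408 0.076] gap 0.574 grip 81.2
```

>>> servo_tool(rows=[[[0,0,2,0,0,0,-1],[0,0,2,0,0,0,-1],[0,0,2,0,0,0,-1],[0,0,2,0,0,0,-1],[0,0,2,0,0,0,-1],[0,0,2,0,0,0,-1],[0,0,2,0,0,0,-1],[0,0,2,0,0,0,-1]]])

```text
t: 16.12
tcp_pos: [0.5149, 0.0669, 0.1263]
tool_rot: [0.347, 0.938, 0.0, 0.0]
force: [-1.8, 3.7, 8.2]
finger_gap: 0.574
gripper_force: 81.2
```

```bash
python3 -c "
from h import *
st()"
```

```text
16.1167 [0.5149 0.0669 0.1263] q6 -0.949 tau6 0.385 F [-1.8  3.7  8.2] M [0.588 0.262 0.642] gap 0.574 grip 81.2
```

>>> servo_tool(rows=[[[0,0,1,0,0,0,-1],[0,0,1,0,0,0,-1],[0,0,1,0,0,0,-1],[0,0,1,0,0,0,-1],[0,0,1,0,0,0,-1],[0,0,1,0,0,0,-1],[0,0,0,0,0,0,-1],[0,0,0,0,0,0,-1]]])

```text
t: 16.78
tcp_pos: [0.5149, 0.0669, 0.1263]
tool_rot: [0.395, 0.919, 0.0, 0.0]
force: [-2.0, 3.4, 7.4]
finger_gap: 0.574
gripper_force: 81.2
```

```bash
python3 -c "
from h import *
st()"
```

```text
16.7833 [0.5149 0.0669 0.1263] q6 -0.846 tau6 0.636 F [-2.   3.4  7.4] M [0.608 0.265 0.629] gap 0.574 grip 81.2
```

>>> servo_tool(rows=[[[0,0,1,0,0,0,-1],[0,0,1,0,0,0,-1],[0,0,1,0,0,0,-1],[0,0,1,0,0,0,-1]]])

```text
t: 17.12
tcp_pos: [0.515, 0.0669, 0.1264]
tool_rot: [0.426, 0.905, 0.0, 0.001]
force: [-2.2, 3.2, 8.5]
finger_gap: 0.578
gripper_force: 81.2
```

```bash
python3 -c "
from h import *
st()"
```

```text
17.1167 [0.515  0.0669 0.1264] q6 -0.776 tau6 0.855 F [-2.2  3.2  8.5] M [0.675 0.267 0.974] gap 0.578 grip 81.2
```

>>> servo_tool(rows=[[[0,0,0,0,0,0,-1],[0,0,0,0,0,0,-1]]])

```text
t: 17.28
tcp_pos: [0.515, 0.0669, 0.1263]
tool_rot: [0.426, 0.905, 0.0, 0.0]
force: [-1.5, 3.7, 7.5]
finger_gap: 0.576
gripper_force: 81.2
```

```bash
python3 -c "
from h import *
st()"
```

```text
17.2833 [0.515  0.0669 0.1263] q6 -0.777 tau6 0.773 F [-1.5  3.7  7.5] M [0.653 0.266 0.787] gap 0.576 grip 81.2
```

>>> servo_tool(rows=[[[0,0,1,0,0,0,-1],[0,0,1,0,0,0,-1],[0,0,1,0,0,0,-1],[0,0,1,0,0,0,-1],[0,0,1,0,0,0,-1],[0,0,0,0,0,0,-1],[0,0,0,0,0,0,-1],[0,0,0,0,0,0,-1]]])

```text
t: 17.95
tcp_pos: [0.515, 0.067, 0.1264]
tool_rot: [0.465, 0.885, 0.0, 0.001]
force: [-2.6, 3.4, 7.7]
finger_gap: 0.575
gripper_force: 81.2
```

```bash
python3 -c "
from h import *
st()"
```

```text
17.95 [0.515  0.067  0.1264] q6 -0.69 tau6 0.947 F [-2.6  3.4  7.7] M [0.637 0.28  0.905] gap 0.575 grip 81.2
```

>>> servo_tool(rows=[[[0,0,0,0,0,0,-1],[0,0,0,0,0,0,-1],[0,0,0,0,0,0,-1],[0,0,0,0,0,0,-1],[0,0,0,0,0,0,-1],[0,0,0,0,0,0,-1],[0,0,0,0,0,0,-1],[0,0,0,0,0,0,-1]]])

```text
t: 18.62
tcp_pos: [0.515, 0.0669, 0.1263]
tool_rot: [0.465, 0.885, 0.0, 0.001]
force: [-1.5, 4.6, 8.3]
finger_gap: 0.575
gripper_force: 81.2
```

```bash
python3 -c "
from h import *
st()"
```

```text
18.6167 [0.515  0.0669 0.1263] q6 -0.69 tau6 0.948 F [-1.5  4.6  8.3] M [0.705 0.205 0.937] gap 0.575 grip 81.2
```

>>> servo_tool(rows=[[[0,0,1,0,0,0,-1],[0,0,1,0,0,0,-1],[0,0,1,0,0,0,-1],[0,0,1,0,0,0,-1],[0,0,1,0,0,0,-1],[0,0,0,0,0,0,-1],[0,0,0,0,0,0,-1],[0,0,0,0,0,0,-1]]])

```text
t: 19.28
tcp_pos: [0.5151, 0.067, 0.1264]
tool_rot: [0.503, 0.864, 0.0, 0.001]
force: [-2.5, 5.2, 7.6]
finger_gap: 0.575
gripper_force: 81.3
```

```bash
python3 -c "
from h import *
st()"
```

```text
19.2833 [0.5151 0.067  0.1264] q6 -0.603 tau6 1.119 F [-2.5  5.2  7.6] M [0.698 0.268 1.106] gap 0.575 grip 81.3
```

>>> servo_tool(rows=[[[0,0,0,0,0,0,1],[0,0,0,0,0,0,1],[0,0,0,0,0,0,1],[0,0,0,0,0,0,1],[0,0,0,0,0,0,1],[0,0,0,0,0,-0.02,1],[0,0,0,0,0,-0.04,1],[0,0,0,0,0,-0.04,1]]])

```text
t: 19.95
tcp_pos: [0.5135, 0.0659, 0.2246]
tool_rot: [0.505, 0.863, -0.001, -0.002]
force: [2.1, -0.2, 0.5]
finger_gap: 0.997
gripper_force: 0.0
```

>>> servo_tool(rows=[[[0,0,0,0,0,-0.03,1],[0,0,0,0,0,-0.005,1],[0,0,0,0,0,0,1],[0,0,0,0,0,0,1],[0,0,0,0,0,0,1],[0,0,0,0,0,0,1]]])

```text
t: 20.45
tcp_pos: [0.5136, 0.0661, 0.258]
tool_rot: [0.505, 0.863, -0.001, -0.002]
force: [0.5, 0.0, -0.5]
finger_gap: 1.002
gripper_force: 0.0
```

```bash
python3 - <<'E'
from h import *
st()
c=manip.camera_info("wrist");a=manip.snapshot("wrist");cv2.imwrite("pics/w4.png",a);np.save("w4.npy",c,allow_pickle=True)
knobline(c,a)
m=np.array(proj(c,np.array([.515,.0665,.14]))).round();x0,y0=(m-[60,50]).astype(int);print(x0,y0)
cv2.imwrite("pics/w4z.png",cv2.resize(a[y0:y0+100,x0:x0+120],None,fx=6,fy=6,interpolation=2))
E
```

```text
20.45 [0.5136 0.0661 0.258 ] q6 -0.599 tau6 0.0 F [ 0.5  0.  -0.5] M [ 0.03   0.015 -0.054] gap 1.002 grip 0.0
1488 inner [0.50783536 0.06451418] ang 189.1682164902809 width 0.0038369026277440166
218 151
```

View pics/w4z.png

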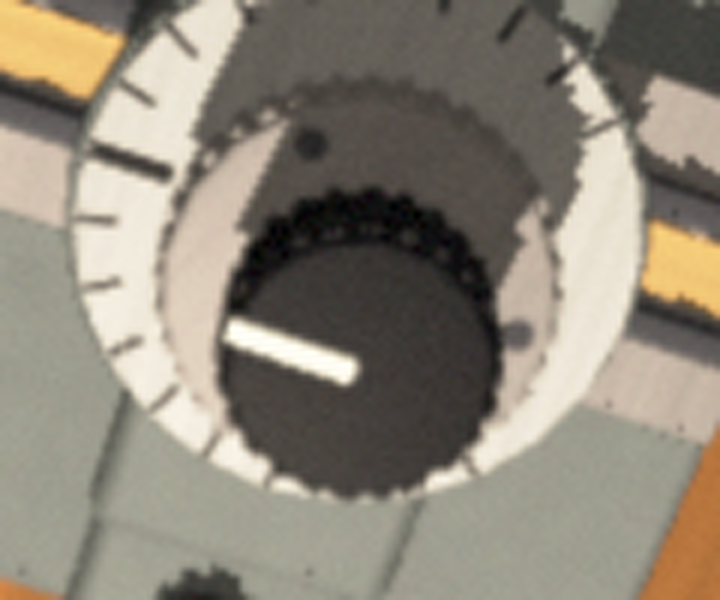

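The white line, from (230,330) to (355,372), lies parallel to the long mark, from (93,150) to (168,174). The measured angles are 189.2° and 189.9°, so the setting held. The ring stayed tight and the gripper is clear.

```bash
python3 -c "
from station import manip
print(manip.sign_off())"
```

```text
the job is handed in; nothing more can be done
None
```

The job is handed in: the knob's white line is within about 1° of the long mark, and the lock ring read about 1.1 N m when I let go. The line was still on the mark afterwards, and the job took about 20.5 s.

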